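# Switch on the warmer under the milk

## Robot

A 7-joint arm with a two-finger parallel gripper is mounted at the origin on the work surface. World frame = base frame: x ahead of the robot, y to its left, z up, the work surface at z = 0. Lengths are in m, angles in degrees, forces in N, time in s.
With the tool pointing down it reaches from about 0.425 to 0.875 m from the base axis. Payload 4.7 kg.
Tool frame: the origin (TCP) lies between the finger pads; the fingertips stand env.finger_overhang ahead of it and the grasp point (between the pads) lies 5 mm behind it (env.finger_overhang is the distance from the TCP to the fingertips, in m); z points along the fingers, y is the line along which they close (so a half turn about z gives the same grasp; the last joint's range is limited). The gripper opens to 87 mm and grips with 3 to 60 N. Pads are 19 mm wide; open, the fingers measure 117 mm over their backs; the gripper's body (75 mm by 190 mm) begins 51 mm behind the grasp point.
Start: joints at [75.35, 18.392, -4.016, 83.108, 1.295, 78.541, -3.26], TCP at [0.173, -0.627, 0.237] pointing down, gripper open.
Joint ranges: [-163.93, 163.93], [-17.29, 119.83], [-79.2, 71.16], [3.27, 140.29], [-89.18, 269.18], [5.43, 117.66], [-154.24, 154.24]. Speed limits (degrees/s): [147.25, 147.25, 180, 180, 180, 180, 180].

## Interface

Orientations are given as [roll, pitch, yaw] about the fixed x, y, z axes, in that order (R = Rz(yaw) Ry(pitch) Rx(roll)).
In Python, from cell import telemetry, eyes, env, models gives the robot as it stands. The module is installed in compiled form; this text tells all that it offers.
- The arm moves only by the tool drive_tool, never from a script. Its arguments are lists of equal length, an entry for each row: "angular": the turn, a rotation vector about the tool's x, y, z in rad, a list of three; "delta_pos": the shift along the tool's x, y, z in cm, a list of three; "gripper": the finger opening in cm, from 0 to 8.7. A call has 1 to 20 rows; each row shifts and turns the commanded pose from where the row before left it, along the tool's axes as they then stand; what a row does not reach is not made up. A row lasts 1/10 s, in which the tool goes at most 50 mm and 8.59 degrees, less where a joint would pass 70% of its speed; a pose out of reach is approached as far as the arm can. A call with a gripper value outside its range is refused whole. The fingers move at their own pace and stop on an object; "squeeze" is the grip in N (left out, the last holds). Time passes only in rows, so rows that do not move let the fingers close. It gives the time, the measured TCP pose, the force, the opening and the grip force at its end, in the units of the state.
- telemetry.get_obs(): the state, without advancing time (a new reading comes with each control period).
- eyes.read_camera(name): name is "scene" or "side" or "wrist"; returns a dict with "pixels" (480x640x3 uint8, red, green, blue), "mtx" (3x3 intrinsics, pixels), "origin" and "orientation" of the camera in the world. Camera axes: x right, y down, z forward; pixel columns grow to the right and rows downward; lengths in m; the calibration is good to about 2 mm. A picture is of the moment at which its call begins. There is no depth.
- env.sign_off(): hands the job in; it is judged then, once.
Trained networks look in a picture, given as the dict that the camera call returned (one of the last four; its "shot" number tells which), for a name from the list of things; names that differ only in an ending like _2 or _b are one class to them, and where a whole thing is asked for, a point or a joint stands for the part that bears it (a point fixed in the world has none). Each returns a list of dicts, best first, with "p" (0 to 1); they miss things now and then, are a little off and sometimes report something else, mostly with a low value. They report only what shows in the picture. A call takes as long as a camera call. They do not tell look-alikes from the thing itself.
- models.search_frame(picture, target): "centre" ([column, row] in pixels, amid what is visible of it).
- models.cut_out(picture, target): "pixels" (480x640 bool, what is visible of it) and "centre" ([column, row] in pixels, amid what is visible of it).
The state is a dict: "time_s": time; "qpos": joint angles; "joint_velocities": joint speeds; "effort": joint torques, N m; "tool_pos": TCP position; "tool_rot": TCP orientation; "force": force on the tool from outside, world axes, zero at the start; "wrist_torque": the same for the moment, N m; "grip_width": finger opening in m; "grasp_force": force on a finger pad.
Only numpy, scipy, OpenCV 4.12 (cv2) and the standard library are available. Lean on these libraries where they do the work, as an engineer would, in place of code of your own. Each camera call takes 0.05 s, during which the arm holds its last target. There are 200 camera calls.

## Task

Switch on the bench warmer that has the red-capped milk bottle standing on it: flip its red toggle lever from the black-dot side over to the green-dot side until it clicks over. Leave the other warmer switched off and the milk bottle standing where it is.

Things in the scene. Friction and masses are not known exactly. Their poses are not given: they have to be found in the camera images.
- milk_warmer: Fixed white warmer to switch on, 240 (x) by 170 by 66 mm high; round hot plate at x +40; grey switch deck at x -120 to -48, its top at z 45, nearest the robot. Origin: centre of underside; x from deck to hot plate, y left seen from the robot. Toggle pivot at x -90, y 0, z 48 mm in a nut 28 mm wide, top z 52. On the deck: green dot (on) y -58, black dot (off) y +58. Its twin carries a beaker.
- milk_switch (a joint): Red toggle on the milk's warmer, rad: 0 off, leaning 0.5 rad from upright to the warmer's +y (black dot); 1.0 on, leaning 0.5 to -y (green dot); upright at 0.5. Swings about the warmer's x axis; 57 mm from pivot to round end, sleeve 14 mm thick from 15 mm out. About 5 N sideways at the sleeve starts it; past upright it snaps over by itself. Firm stops at both ends.
- spare_switch (a joint): The same toggle on the other warmer (empty beaker on it), rad: 0 = off, 1.0 = on. It starts off and is to stay off.
- milk_bottle: Loose cream-white milk bottle with a red cap, 64 mm across and 150 mm high, about 0.4 kg, standing near the middle of the hot plate of the warmer to switch on. Origin: centre of its underside; z up. Another such bottle stands directly on the bench, farther back.
Things that resemble listed ones, but are neither listed nor needed, are in the scene too. What is shaped like the milk_bottle but orange is not meant.

How it is judged:
By the outcome, as a careful person would: the job done as asked, in the order asked, and still so for the second after the job is handed in, with the robot touching nothing.
It also fails if it takes over 26 s, if anything falls off the work surface, if the arm or the gripper's body presses on something with over 40 N, if the wrist force passes 120 N, or if a joint passes its speed limit or range.

## Working session

There is one attempt and no reset: what is moved stays moved. The work goes in short steps, Python scripts to look and compute and a tool call to move; the robot and the scene stay as the last step left them, time stands still between calls to the robot, and variables do not carry over. Pictures are saved under pics/ and viewed, at most 10 in all, crops included, and the job is handed in when it is done.

Besides the shell and the picture viewer there is one more tool, called as a command line: name --argument value ..., lists and objects as JSON in quotes. drive_tool: Moves the arm, as the interface text tells. Its arguments: {"type":"object","properties":{"angular":{"type":"array","items":{"type":"array","items":{"type":"number"}}},"delta_pos":{"type":"array","items":{"type":"array","items":{"type":"number"}}},"gripper":{"type":"array","items":{"type":"number"}},"squeeze":{"type":"number"}},"required":["angular","delta_pos","gripper"]}

```bash
mkdir -p pics; cat > h.py <<'E'
import numpy as np, cv2
from scipy.spatial.transform import Rotation as R
from cell import telemetry, eyes, env, models
def rot(o):
    o=np.array(o,float)
    return o if o.shape==(3,3) else (R.from_euler('xyz',o,degrees=True).as_matrix() if o.size==3 else R.from_quat(o).as_matrix())
def ray(p,uv):
    return rot(p['orientation'])@(np.linalg.inv(p['mtx'])@np.array([uv[0],uv[1],1.]))
def atz(p,uv,z):
    d=ray(p,uv);o=np.array(p['origin']);return o+d*(z-o[2])/d[2]
def proj(p,X):
    c=rot(p['orientation']).T@(np.array(X)-p['origin']);c=p['mtx']@c;return c[:2]/c[2]
def save(p,n): cv2.imwrite('pics/'+n,p['pixels'][:,:,::-1])
E
python3 - <<'E'
from h import *
print(telemetry.get_obs(),env.finger_overhang)
for c in ['scene','side']:
    p=eyes.read_camera(c);save(p,c+'1.png');print(c,p['origin'],p['orientation'],p['mtx'])
    for t in ['milk_warmer','milk_switch','milk_bottle']:
        print(t,[(np.round(d['centre']),round(d['p'],2)) for d in models.search_frame(p,t)])
E
```

```text
{'time_s': 0.0, 'qpos': array([75.34992872, 18.43890301, -4.01569635, 83.17491487,  1.29477857,
       78.53962445, -3.26124354]), 'joint_velocities': array([ 0.01037534,  0.04002937, -0.06974078, -0.02072316, -0.0366067 ,
       -0.02065745, -0.0452305 ]), 'effort': array([-5.15162956e-04, -4.91284740e+01, -4.04338818e-01, -3.12529600e+01,
       -6.37514004e-02,  4.35996673e-02,  1.70881508e-04]), 'tool_pos': array([ 0.17306175, -0.62599745,  0.23546316]), 'tool_rot': array([-1.79891788e+02,  5.43368824e-03,  1.54586950e+01]), 'force': array([-0.15574239,  0.27804545, -0.79543288]), 'wrist_torque': array([-0.02926371,  0.053281  ,  0.01689736]), 'grasp_force': 0.0, 'grip_width': 0.086957592209231} 0.014
scene [1.09933178 0.40428133 0.67989759] [-136.28463209    0.44510717  122.84227858] [[462.1226212    0.         317.44731305]
 [  0.         462.1226212  242.5953336 ]
 [  0.           0.           1.        ]]
milk_warmer [(array([386., 326.]), 0.89)]
milk_switch [(array([412., 246.]), 0.56)]
milk_bottle [(array([390., 287.]), 0.81), (array([511., 335.]), 0.76), (array([508., 275.]), 0.73)]
side [0.1533485  0.57418095 0.7958239 ] [-1.37835706e+02 -3.02694405e-02 -1.40605353e+02] [[456.16687448   0.         327.62040862]
 [  0.         456.16687448 236.89386489]
 [  0.           0.           1.        ]]
milk_warmer [(array([255., 293.]), 0.67), (array([220., 251.]), 0.2)]
milk_switch [(array([284., 290.]), 0.48)]
milk_bottle [(array([237., 367.]), 0.95), (array([221., 248.]), 0.86), (array([171., 349.]), 0.82), (array([445., 180.]), 0.65)]
```

View pics/scene1.png

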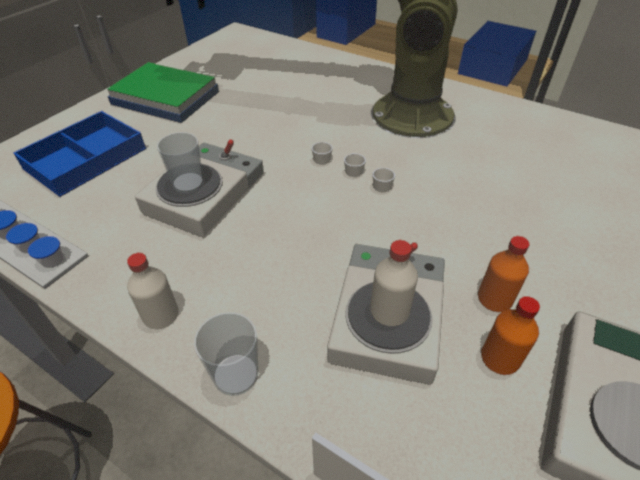

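View pics/side1.png

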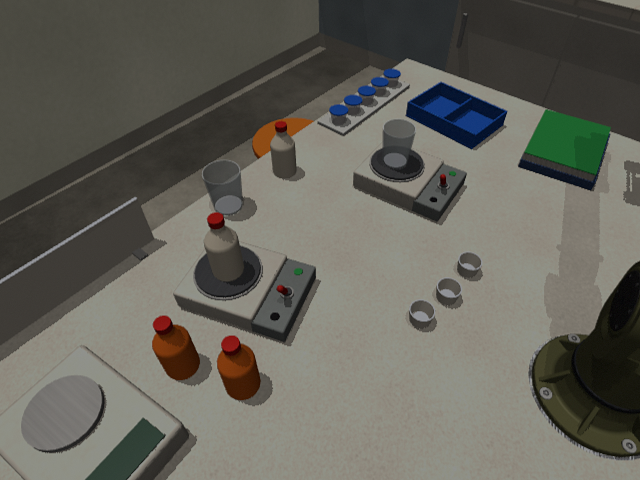

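Side view: the wanted warmer is at (245,285), with the cream bottle at (223,247), its lever at (283,291), the green dot at (298,271) and the black dot at (275,316). In the scene view it is at (388,310).

Possible mix-ups, side pixels:
- The spare warmer with the beaker, (410,175), lever (443,181).
- The cream bottle standing on the bench, (284,150).
- The orange bottles, (175,347) and (238,367).

I choose the warmer at (245,285).

```bash
python3 - <<'E'
from h import *
for c,box in [('side',(160,230,340,350)),('scene',(320,230,460,390))]:
    p=eyes.read_camera(c);x0,y0,x1,y1=box
    im=p['pixels'][y0:y1,x0:x1];hsv=cv2.cvtColor(im,cv2.COLOR_RGB2HSV)
    g=cv2.inRange(hsv,(45,90,40),(85,255,255)); 
    k=cv2.inRange(hsv,(0,0,0),(179,255,45)); r=cv2.inRange(hsv,(0,120,60),(8,255,255))|cv2.inRange(hsv,(172,120,60),(179,255,255))
    for n,m in [('g',g),('k',k),('r',r)]:
        N,_,s,ce=cv2.connectedComponentsWithStats(m)
        for i in range(1,N):
            if s[i,4]>8:
                uv=ce[i]+[x0,y0];print(c,n,uv.round(1),s[i].tolist(),'z45:',atz(p,uv,.045).round(4))
    if c=='side': cv2.imwrite('pics/crop.png',cv2.resize(im[:,:,::-1],None,fx=4,fy=4,interpolation=cv2.INTER_CUBIC))
E
```

```text
side g [297.8 271. ] [134, 38, 9, 7, 50] z45: [0.5716 0.1618 0.045 ]
side k [269.2 289.7] [93, 28, 34, 62, 85] z45: [0.5845 0.2336 0.045 ]
side k [243.7 275.3] [63, 30, 32, 27, 337] z45: [0.6505 0.2411 0.045 ]
side k [234.8 288.6] [39, 37, 62, 30, 122] z45: [0.6397 0.2757 0.045 ]
side k [285.4 317. ] [91, 40, 65, 72, 598] z45: [0.5156 0.2597 0.045 ]
side k [285.6 292.4] [121, 58, 11, 9, 48] z45: [0.5544 0.2176 0.045 ]
side k [274.4 316.1] [110, 83, 10, 7, 56] z45: [0.5334 0.2718 0.045 ]
side k [169.8 327.6] [7, 92, 6, 11, 33] z45: [0.6678 0.415  0.045 ]
side k [191.7 343.3] [30, 108, 5, 12, 14] z45: [0.61  0.41  0.045]
side k [239.  347.4] [77, 115, 4, 5, 14] z45: [0.537  0.3607 0.045 ]
side r [279.4 287.7] [117, 55, 6, 7, 34] z45: [0.572 0.217 0.045]
side r [164.2 322.4] [0, 86, 11, 15, 135] z45: [0.6852 0.4146 0.045 ]
side r [230.  342.8] [61, 106, 19, 14, 220] z45: [0.5565 0.3647 0.045 ]
scene g [365.4 255.6] [42, 23, 8, 6, 43] z45: [0.5723 0.1638 0.045 ]
scene r [401.6 249.6] [71, 10, 26, 21, 371] z45: [0.5229 0.2136 0.045 ]
```

View pics/crop.png

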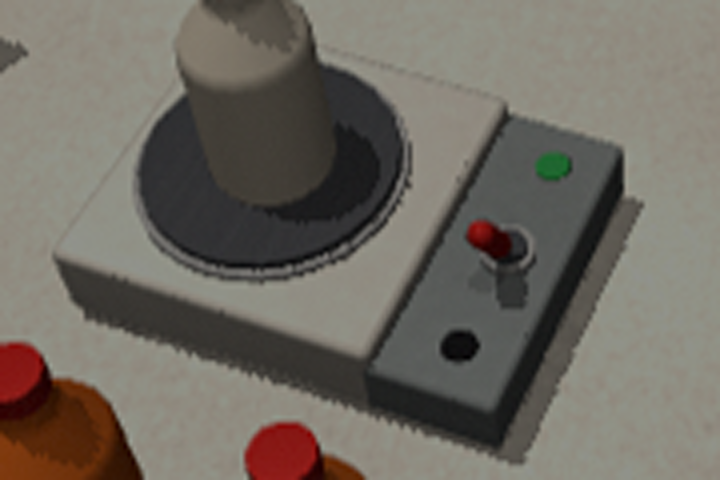

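The crop confirms it: cream bottle on the plate, lever end at side (280,289), nut at (286,292), green dot at (298,271), black dot at (275,316). The dots come out 116 mm apart, as specified. That puts the pivot at about (0.553, 0.2175) with the warmer's yaw about 19.4°. I'll go around the base, high, with fingers closed.

drive_tool --angular '[[0,0,-0.004],[0,0,-0.004],[0,0,-0.004],[0,0,-0.004],[0,0,-0.004],[0,0,-0.004],[0,0,-0.004],[0,0,-0.004],[0,0,-0.004],[0,0,-0.004],[0,0,-0.004],[0,0,-0.004],[0,0,-0.004],[0,0,-0.004],[0,0,-0.004],[0,0,-0.004],[0,0,0]]' --delta_pos '[[1.5,-0.8,-0.4],[2.5,-1.4,-0.4],[2.5,-1.4,-0.4],[2.5,-1.4,-0.4],[2.5,-1.4,-0.4],[2.5,-1.4,-0.4],[2.5,-1.4,-0.4],[2.5,-1.4,-0.4],[2.5,-1.4,-0.4],[2.5,-1.4,-0.4],[2.5,-1.4,-0.4],[2.5,-1.4,-0.4],[2.5,-1.4,-0.4],[2.5,-1.4,-0.4],[2.5,-1.4,-0.4],[1.5,-0.8,-0.4],[0,0,0]]' --gripper '[0,0,0,0,0,0,0,0,0,0,0,0,0,0,0,0,0]'

```text
time_s: 2.2
tool_pos: [0.4759, -0.3085, 0.3016]
tool_rot: [180.0, -0.1, 19.5]
force: [0.0, 0.4, 0.1]
grip_width: 0.0008
grasp_force: 0.0
```

drive_tool --angular '[[0,0,0],[0,0,0],[0,0,0],[0,0,0],[0,0,0],[0,0,0],[0,0,0],[0,0,0],[0,0,0],[0,0,0],[0,0,0],[0,0,0],[0,0,0],[0,0,0],[0,0,0],[0,0,0],[0,0,0],[0,0,0],[0,0,0],[0,0,0]]' --delta_pos '[[0.65,-1.4,0],[1.3,-2.8,0],[1.3,-2.8,0],[1.3,-2.8,0],[1.3,-2.8,0],[1.3,-2.8,0],[1.3,-2.8,0],[1.3,-2.8,0],[1.3,-2.8,0],[1.3,-2.8,0],[1.3,-2.8,0],[1.3,-2.8,0],[1.3,-2.8,0],[1.3,-2.8,0],[1.3,-2.8,0],[1.3,-2.8,0],[1.3,-2.8,0],[1.3,-2.8,0],[1.3,-2.8,0],[0.65,-1.4,0]]' --gripper '[0,0,0,0,0,0,0,0,0,0,0,0,0,0,0,0,0,0,0,0]'

```text
time_s: 4.2
tool_pos: [0.5318, 0.2735, 0.3]
tool_rot: [-180.0, 0.1, 19.2]
force: [-0.1, 0.7, 0.2]
grip_width: 0.0005
grasp_force: 0.0
```

```bash
python3 - <<'E'
from h import *
p=eyes.read_camera('wrist');q=eyes.read_camera('side')
cv2.imwrite('pics/w2.png',np.hstack([cv2.resize(x['pixels'],(400,300)) for x in (p,q)])[:,:,::-1])
o=telemetry.get_obs();t=o['tool_pos'];print(t,o['tool_rot'],o['qpos'],o['time_s'])
P=np.array([.553,.2175]);a=np.radians(19.4);X=np.array([np.cos(a),np.sin(a)]);Y=np.array([-X[1],X[0]])
print('warmer frame rel pivot',(t[:2]-P)@X,(t[:2]-P)@Y)
for n,m in [('g',(-.058)),('k',.058)]: 
  w=np.r_[P+m*Y,.045];print(n,proj(p,w),proj(q,w))
for c in [proj(p,np.r_[P,.052])]: print('nut',c)
E
```

```text
[0.53157228 0.27347279 0.29985743] [-1.79947868e+02  7.86060600e-02  1.92776214e+01] [   9.72887776   16.21617094  -48.51258352   83.88790443   12.04086025
   85.37007306 -109.34805381] 4.3
warmer frame rel pivot -0.0016191268225470665 0.059912257078898
g [421.28840886 210.16262415] [297.29737735 271.16918671]
k [321.44666383 210.46651888] [274.08776345 316.14252151]
nut [372.22585681 211.33320388]
```

View pics/w2.png

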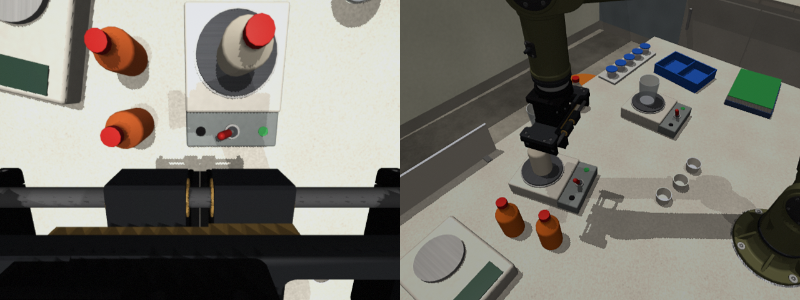

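Wrist view: the black dot at full-resolution (320,210) and the green dot at (421,210) match the projected points. The near orange bottle is left of the tool. I need to check that the camera clears the milk bottle on the way down.

```bash
python3 - <<'E'
from h import *
p=eyes.read_camera('wrist');q=eyes.read_camera('side');s=eyes.read_camera('scene')
o=telemetry.get_obs();print('cam in tool',rot(o['tool_rot']).T@(np.array(p['origin'])-o['tool_pos']))
P=np.array([.553,.2175]);a=np.radians(19.4);X=np.array([np.cos(a),np.sin(a)]);Y=np.array([-X[1],X[0]])
for c in (p,q):
  hsv=cv2.cvtColor(c['pixels'],cv2.COLOR_RGB2HSV);m=cv2.inRange(hsv,(0,120,60),(5,255,255))|cv2.inRange(hsv,(172,120,60),(179,255,255))
  N,_,st,ce=cv2.connectedComponentsWithStats(m)
  for i in range(1,N):
    if st[i,4]>60:
      for z in (.15,.216):
        w=atz(c,ce[i],z)[:2]-P;print(ce[i].round(),z,(w@X).round(3),(w@Y).round(3))
E
```

```text
cam in tool [ 0.06888048 -0.00404797 -0.1467602 ]
[417.  47.] 0.15 0.144 -0.015
[417.  47.] 0.216 0.127 0.002
[154.  63.] 0.15 0.133 0.189
[154.  63.] 0.216 0.118 0.16
[178. 217.] 0.15 0.012 0.182
[178. 217.] 0.216 0.024 0.155
[359. 215.] 0.15 0.013 0.026
[359. 215.] 0.216 0.025 0.033
[280. 124.] 0.15 0.178 -0.391
[280. 124.] 0.216 0.133 -0.303
[161. 323.] 0.15 0.131 0.19
[161. 323.] 0.216 0.091 0.219
[230. 343.] 0.15 0.008 0.185
[230. 343.] 0.216 -0.019 0.214
```

drive_tool --angular '[[0,0,0],[0,0,0],[0,0,0],[0,0,0],[0,0,0],[0,0,0],[0,0,0],[0,0,0],[0,0,0],[0,0,0],[0,0,0],[0,0,0],[0,0,0]]' --delta_pos '[[-0.2,0,1],[-0.1,0,2],[0,0,2],[0,0,2],[0,0,2],[0,0,2],[0,0,2],[0,0,2],[0,0,2],[0,0,1.5],[0,0,1.2],[0,0,0.8],[0,0,0]]' --gripper '[0,0,0,0,0,0,0,0,0,0,0,0,0]'

```text
time_s: 5.75
tool_pos: [0.5294, 0.2702, 0.0945]
tool_rot: [180.0, 0.1, 19.1]
force: [0.1, 0.2, 0.0]
grip_width: 0.0005
grasp_force: 0.0
```

drive_tool --angular '[[0,0,0],[0,0,0],[0,0,0],[0,0,0],[0,0,0],[0,0,0],[0,0,0],[0,0,0],[0,0,0],[0,0,0],[0,0,0],[0,0,0],[0,0,0],[0,0,0],[0,0,0],[0,0,0]]' --delta_pos '[[0,0.3,0],[0,0.3,0],[0,0.3,0],[0,0.3,0],[0,0.3,0],[0,0.3,0],[0,0.3,0],[0,0.3,0],[0,0.3,0],[0,0.3,0],[0,0.3,0],[0,0.3,0],[0,0.3,0],[0,0.3,0],[0,0.3,0],[0,0,0]]' --gripper '[0,0,0,0,0,0,0,0,0,0,0,0,0,0,0,0]'

```text
time_s: 7.35
tool_pos: [0.5449, 0.2264, 0.095]
tool_rot: [179.9, 0.1, 19.0]
force: [0.2, 0.7, -0.6]
grip_width: 0.0003
grasp_force: 0.0
```

```bash
python3 - <<'E'
from h import *
q=eyes.read_camera('side');o=telemetry.get_obs();print(o['tool_pos'],o['force'])
cv2.imwrite('pics/s3.png',cv2.resize(q['pixels'][220:350,190:340,::-1],None,fx=4,fy=4))
t=o['tool_pos'];P=np.array([.553,.2175]);a=np.radians(19.4);X=np.array([np.cos(a),np.sin(a)]);Y=np.array([-X[1],X[0]]);print((t[:2]-P)@X,(t[:2]-P)@Y)
E
```

```text
[0.54475413 0.22705802 0.09511008] [-1.04907075  0.0865435  -0.43089697]
-0.004602889009783892 0.0117542936686706
```

View pics/s3.png

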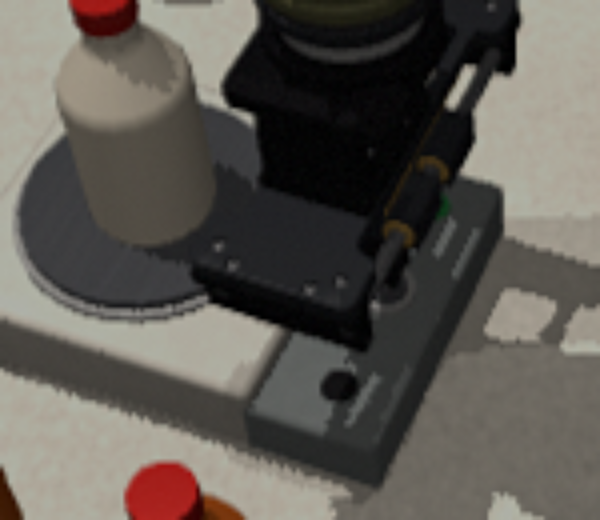

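The lever is hidden behind the gripper, at crop (395,290), and the force is near zero, so it has probably snapped over. The milk bottle still stands at crop (150,160). Now I'll back off to +y, then rise and check.

drive_tool --angular '[[0,0,0],[0,0,0],[0,0,0],[0,0,0],[0,0,0],[0,0,0],[0,0,0],[0,0,0],[0,0,0],[0,0,0],[0,0,0],[0,0,0],[0,0,0],[0,0,0],[0,0,0]]' --delta_pos '[[0,-0.5,0],[0,-1,0],[0,-1,0],[0,-0.5,0],[0,0,-1],[0,0,-2],[0,0,-2.5],[0,0,-2.5],[0,0,-2.5],[0,0,-2.5],[0,0,-2.5],[0,0,-2.5],[0,0,-2],[0,0,-1],[0,0,0]]' --gripper '[0,0,0,0,0,0,0,0,0,0,0,0,0,0,0]'

```text
time_s: 8.9
tool_pos: [0.5353, 0.257, 0.3073]
tool_rot: [180.0, -0.2, 19.1]
force: [0.3, -0.6, -0.5]
grip_width: 0.0007
grasp_force: 0.0
```

```bash
python3 - <<'E'
from h import *
q=eyes.read_camera('wrist');s=eyes.read_camera('side')
a=cv2.resize(q['pixels'],(400,300));b=cv2.resize(s['pixels'][150:350,160:480],(400,250));b=np.vstack([b,np.zeros((50,400,3),np.uint8)])
cv2.imwrite('pics/w4.png',np.hstack([a,b])[:,:,::-1])
E
```

```text
(no output)
```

View pics/w4.png

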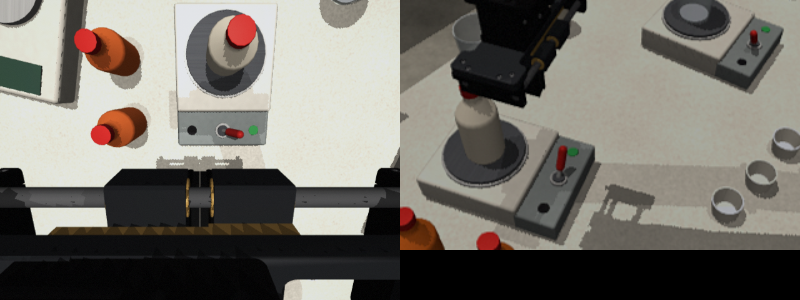

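The lever now leans toward the green dot, wrist crop (222,130) to (242,133). The bottle is still standing, and the spare lever is unchanged at (755,38). Before handing in I'll check numerically that the lever is fully over.

```bash
python3 - <<'E'
from h import *
q=eyes.read_camera('wrist');P=np.array([.553,.2175]);a=np.radians(19.4);Y=np.array([-np.sin(a),np.cos(a)])
hsv=cv2.cvtColor(q['pixels'],cv2.COLOR_RGB2HSV);m=cv2.inRange(hsv,(0,120,60),(5,255,255))|cv2.inRange(hsv,(172,120,60),(179,255,255))
N,_,st,ce=cv2.connectedComponentsWithStats(m)
got=[c for c,s in zip(ce[1:],st[1:]) if s[4]>40 and 330<c[0]<410 and 180<c[1]<240]
exp={t:proj(q,np.r_[P+.036*np.sin(.5-t)*Y,.048+.036*np.cos(.5-t)]).round(1) for t in (0,.5,.8,1.0)}
print(got,exp)
if got and abs(got[0][0]-exp[1.0][0])<5: env.sign_off();print('signed off')
E
```

```text
[array([374.97633136, 211.45857988])] {0: array([343.4, 212.1]), 0.5: array([359.8, 212.7]), 0.8: array([369.6, 212.4]), 1.0: array([375.4, 212. ])}
the job is handed in; nothing more can be done
signed off
```

The milk bottle's warmer is switched on: its lever is fully over on the green-dot side, the bottle is still standing on the hot plate, the other warmer is still off, and the job is handed in at about 9 s of the 26 s allowed.

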